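# Hardness test on a three-ply rubber test piece

### The job

Make up a three-ply hardness test piece: stack exactly three of the five 50 mm rubber discs, marked side up and squarely on one another, in the middle of the steel test plate, and leave the other two discs off it. Then take the durometer out of its leaning rest and set it down upright with its foot on the marked centre of the top disc, pressing gently, with about 10 N, so that the pin goes in and the foot sits flat on the rubber. Finish while still holding it there, upright and pressed: do not let go, and do not disturb the other things on the bench.

Things in the scene. Friction and masses are not known exactly. Their poses are not given: they have to be found in the camera images.
- plate: square ground-steel test plate, 100 x 100 mm and 12 mm thick, fixed to the bench, with a 58 mm circle engraved round its middle; origin at the centre of its underside, so its top is 12 mm above the origin; z up
- mat: flat cutting mat on the bench, 290 mm along its x, 210 mm along its y, 3 mm thick, fixed; the discs start on it; origin at the centre of its underside
- disc1: one of five identical flat round black rubber discs, 50 mm across, 5 mm thick, about 12 g, lying flat; its upper face has a thin pale circle 21 mm across with a dot marking its centre; origin at the centre of its underside, z up
- disc2: one of five identical flat round black rubber discs, 50 mm across, 5 mm thick, about 12 g, lying flat; its upper face has a thin pale circle 21 mm across with a dot marking its centre; origin at the centre of its underside, z up
- disc3: one of five identical flat round black rubber discs, 50 mm across, 5 mm thick, about 12 g, lying flat; its upper face has a thin pale circle 21 mm across with a dot marking its centre; origin at the centre of its underside, z up
- disc4: one of five identical flat round black rubber discs, 50 mm across, 5 mm thick, about 12 g, lying flat; its upper face has a thin pale circle 21 mm across with a dot marking its centre; origin at the centre of its underside, z up
- disc5: one of five identical flat round black rubber discs, 50 mm across, 5 mm thick, about 12 g, lying flat; its upper face has a thin pale circle 21 mm across with a dot marking its centre; origin at the centre of its underside, z up
- rest: fixed instrument rest, base 110 x 100 x 10 mm; its pocket leans back 0.26 rad towards the rest's own +x and holds the foot end of the durometer, which is drawn out along its leaning axis. Pocket walls end 68 mm (back, +x), 48 mm (sides) and 39 mm (front, -x) above the durometer's foot, along that axis. Origin at the centre of its underside
- gauge: hand-held durometer, 0.2 kg: flat dark case 30 mm thick (x), 60 wide (y), 100 tall (z 28 to 128 mm), display on -x, on a 12 mm stem with a flat round foot 18 mm across. Origin at the centre of the foot's underside, z up its axis. It starts in the rest, leaning 0.26 rad (z tipped to the rest's +x); grip the case across its thickness above z = 70 mm
- gauge_pin (a joint): sprung measuring pin (5 mm ball end) in the middle of the durometer's foot: 0 = fully out, its tip 2.5 mm below the foot; 0.0025 = pressed in until the foot is flat on the test piece. The spring takes 0.5 N to start and 8 N fully in (3 N per mm)
- button_a: small rubber button, 29 mm across and 12.5 mm thick, on the cutting mat among the discs; origin at the centre of its underside
- button_b: a second such small rubber button, 29 mm across and 12.5 mm thick, on the bench in front of the test plate; origin at the centre of its underside
- pen: marker pen lying on the bench, 135 mm long, 12 mm thick; origin under its middle, x along it
- die: round steel cutting die on the bench beyond the test plate, 52 mm across, 50 mm tall; origin at the centre of its underside
- beaker: empty glass beaker at the back, 68 mm across, 90 mm tall; origin at the centre of its underside
- bottle: white plastic bottle at the back, 68 mm across, 150 mm tall; origin at the centre of its underside
- caliper: digital caliper lying flat at the back, 230 mm long, 15 mm thick; origin under its beam, x along the beam

How it is judged:
By the outcome, as a careful person would: the job done as asked, in the order asked, and still so for the second after the job is handed in, while the arm keeps its last pose, push and grip.
It also fails if it takes over 72 s, if anything falls off the work surface, if the arm or the gripper's body presses on something with over 40 N, if the wrist force passes 120 N, or if a joint passes its speed limit or range.

### The arm

A 6-joint arm with a two-finger parallel gripper is mounted at the origin on the work surface. World frame = base frame: x ahead of the robot, y to its left, z up, the work surface at z = 0. Lengths are in mm, angles in rad, forces in N, time in s.
With the tool pointing down it reaches from about 400 to 925 mm from the base axis. Payload 12.5 kg.
Tool frame: the origin (TCP) lies at the very end of the fingers, on their centre line; the grasp point (between the pads) lies env.grip_point_offset behind it (env.grip_point_offset is the distance from the TCP to the grasp point, in mm); y points along the fingers, z is the direction in which the jaws open and shut, and the axes are right-handed (so a half turn about y gives the same grasp; the last joint's range is limited). The gripper opens to 95 mm and grips with 3 to 60 N. Pads are 20 mm wide; open, the fingers measure 119 mm over their backs; the gripper's body (75 mm by 180 mm) begins 59 mm behind the grasp point.
Start: joints at [1.191, 0.491, 1.559, -0, 1.092, -0.106], TCP at [168.977, 601.742, 214.661] pointing down, gripper open.
Joint ranges: [-3.1, 3.1], [-0.84, 2.19], [0.05, 2.79], [-1.13, 4.28], [0.06, 2.93], [-2.69, 2.69]. Speed limits (rad/s): [2.22, 2.22, 2.79, 3.14, 3.14, 3.14].

### API

Orientations are given as [roll, pitch, yaw] about the fixed x, y, z axes, in that order (R = Rz(yaw) Ry(pitch) Rx(roll)).
In Python, from cell import readout, read_camera, env, nets gives the robot as it stands.
- The arm moves only by the tool apply_moves, never from a script. Its argument "increments" is a list of rows, each a list of 3 entries, a list of its own where there are three numbers: the shift along the tool's x, y, z in cm, then the turn, a rotation vector about the tool's x, y, z in degrees, then the finger opening in cm, from 0 to 9.51. A call has exactly 5 rows; each row shifts and turns the pose as measured when the row begins, along the tool's axes as they then stand; what a row does not reach is not made up. A row lasts 1/8 s, in which the tool goes at most 62.5 mm and 10.7 degrees, less where a joint would pass 70% of its speed; a pose out of reach is approached as far as the arm can. A call with a gripper value outside its range is refused whole. The fingers move at their own pace and stop on an object; the grip force is fixed at half the most. Time passes only in rows, so rows that do not move let the fingers close, or fill a call up. It gives the time, the measured TCP pose, the force and the opening at its end, in the units of the state.
- readout.state(): the state, without advancing time (a new reading comes with each control period).
- read_camera(name): name is "side" or "top"; returns a dict with "img" (480x640x3 uint8, red, green, blue), "vfov" (degrees; the focal length in pixels is half the picture's height over the tangent of half this angle, whatever the lens; pixels are square), "cx", "cy" (the principal point, pixels), "rvec" (rotation vector, rad) and "tvec" (3), from world to camera coordinates, as OpenCV has them. Camera axes: x right, y down, z forward; pixel columns grow to the right and rows downward; lengths in mm; the calibration is good to about 2 mm. A picture is of the moment at which its call begins. There is no depth.
- env.job_done(): hands the job in, once; it reports no verdict.
Trained networks look in a picture, given as the dict that the camera call returned (one of the last four; its "shot" number tells which), for a name from the list of things; names that differ only in an ending like _2 or _b are one class to them, and where a whole thing is asked for, a point or a joint stands for the part that bears it (a point fixed in the world has none). Each returns a list of dicts, best first, with "confidence" (0 to 1); they miss things now and then, are a little off and sometimes report something else, mostly with a low value. They report only what shows in the picture. A call takes as long as a camera call.
- nets.look_for(picture, thing): "point" ([x, y, z] in mm, in the coordinates of the camera as it stood for that picture, good to about 4 mm: the middle of the surface that is visible of it).
- nets.mark_of(picture, thing): "point" ([x, y, z] in mm, in the coordinates of the camera as it stood for that picture, good to about 4 mm: a listed point, or the origin of a listed thing).
The state is a dict: "t": time; "joints": joint angles; "qvel": joint speeds; "tau": joint torques, N m; "eef_pos": TCP position; "tcp_rot": TCP orientation; "ft_force": force on the tool from outside, world axes, zero at the start; "moment": the same for the moment, N m; "opening": opening from 0.0 (shut) to 1.0 (fully open).
Only numpy, scipy, OpenCV 4.12 (cv2) and the standard library are available. Lean on these libraries where they do the work, as an engineer would, in place of code of your own. Each camera call takes 0.05 s, during which the arm holds its last target. There are 200 camera calls.

## Working session

There is one attempt and no reset: what is moved stays moved. The work goes in short steps, Python scripts to look and compute and a tool call to move; the robot and the scene stay as the last step left them, time stands still between calls to the robot, and variables do not carry over. Pictures are saved under pics/ and viewed, about 8 in all and at most 12, crops included, and the job is handed in when it is done.

Besides the shell and the picture viewer there is one more tool, called after "Call:" as a command line: name --argument value ..., lists and objects as JSON in quotes. apply_moves: Moves the arm, as the interface text tells. Its arguments: {"type":"object","properties":{"increments":{"type":"array"}},"required":["increments"]}

```bash
ls; mkdir -p pics; cat > h.py <<'E'
import numpy as np, cv2
from scipy.spatial.transform import Rotation as R
from cell import readout, read_camera, env, nets
def cam(n):
    d=read_camera(n); d['f']=240/np.tan(np.radians(d['vfov'])/2)
    d['Rm']=R.from_rotvec(np.ravel(d['rvec'])).as_matrix(); d['t']=np.ravel(d['tvec']); return d
def w(d,p): return d['Rm'].T@(np.array(p)-d['t'])
def px(d,P):
    c=d['Rm']@np.array(P,float)+d['t']; return np.array([d['cx']+d['f']*c[0]/c[2], d['cy']+d['f']*c[1]/c[2]])
def ray(d,u,v,z):
    r=d['Rm'].T@np.array([(u-d['cx'])/d['f'],(v-d['cy'])/d['f'],1]); o=-d['Rm'].T@d['t']
    return o+r*(z-o[2])/r[2]
def save(d,n): cv2.imwrite('pics/'+n,d['img'][:,:,::-1])
E
python3 - <<'E'
from h import *
for n in ['top','side']:
    d=cam(n); save(d,n+'1.png')
    print(n,d['f'],d['cx'],d['cy'],-d['Rm'].T@d['t'], d['Rm'][2], [k for k in d if k!='img'])
    for th in ['plate','mat','disc1','rest','gauge','button_a','pen','die','beaker','bottle','caliper']:
        for r in nets.mark_of(d,th):
            P=w(d,r['point']); print(th,round(r['confidence'],2),P.round(0),px(d,P).round())
s=readout.state(); print(s, env.grip_point_offset)
E
```

```text
pics
top 494.8543946623899 328.17080310407516 239.58654815529403 [434.11556761  32.87506602 908.99861655] [ 0.1829234  -0.00917747 -0.98308433] ['vfov', 'cx', 'cy', 'rvec', 'tvec', 'shot', 'f', 'Rm', 't']
plate 0.59 [487.  -7.  -0.] [344. 302.]
mat 0.88 [ 541. -290.    4.] [498. 276.]
disc1 0.93 [ 631. -222.    4.] [460. 227.]
disc1 0.9 [ 633. -339.    6.] [522. 228.]
disc1 0.88 [ 446. -342.    6.] [530. 329.]
disc1 0.67 [ 458. -238.    8.] [472. 321.]
disc1 0.58 [ 540. -329.    5.] [519. 277.]
rest 0.84 [514. 255.  -0.] [201. 285.]
gauge 0.66 [500. 259.  23.] [196. 291.]
button_a 0.58 [ 533. -223.    4.] [462. 280.]
button_a 0.47 [484.  -8.  -1.] [345. 304.]
pen 0.8 [384. -45.  -2.] [365. 361.]
die 0.64 [704.   3.  -3.] [340. 189.]
beaker 0.79 [766. 184.  -1.] [247. 155.]
bottle 0.76 [ 755. -196.    4.] [444. 164.]
bottle 0.25 [ 446. -343.    6.] [530. 329.]
caliper 0.9 [797.   4.   6.] [341. 140.]
caliper 0.35 [ 444. -341.    5.] [529. 330.]
side 496.1131446991 318.2644206423415 232.05068270410104 [327.35422575 803.75394185 551.86851811] [ 0.28579187 -0.80812686 -0.51502814] ['vfov
[... 706 characters left out ...]
. 199.]
caliper 0.6 [797.   4.  -2.] [236. 236.]
{'t': 1.2, 'joints': array([ 1.19138251e+00,  4.90901542e-01,  1.55891487e+00, -4.90945659e-05,
        1.09173204e+00, -1.05616797e-01]), 'qvel': array([ 0.00090553,  0.00041983, -0.0002568 ,  0.00236758, -0.00033176,
        0.00106236]), 'tau': array([-5.82812718e-04, -6.12479138e+01, -2.58429283e+01,  6.93457481e-02,
        4.46015107e-02,  2.52104820e-05]), 'eef_pos': array([168.99285688, 601.71971639, 214.65485671]), 'tcp_rot': array([-1.57075696e+00, -4.79864934e-05, -2.73774388e-01]), 'ft_force': array([-0.80820771, -0.23757554, -0.41954627]), 'moment': array([ 0.05504734, -0.01107096, -0.01230338]), 'opening': 0.998952350587501} 18.8
```

View pics/top1.png

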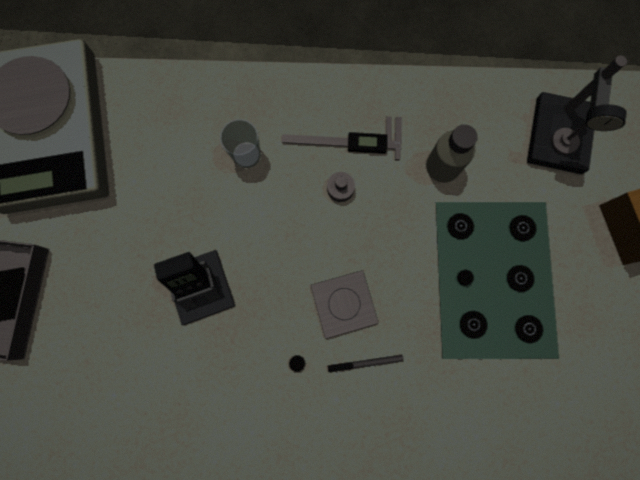

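View pics/side1.png

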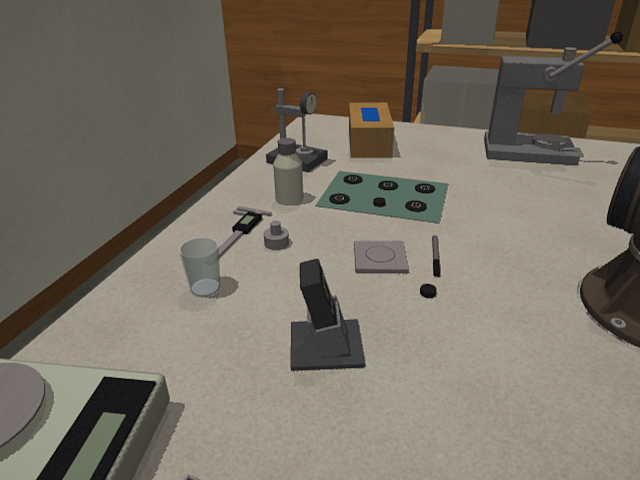

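Top view: discs at (460,226), (523,228), (520,278), (473,324) and (529,329), with button_a at (465,278). The plate is at (344,303) and the rest with the gauge at (200,288). The side view agrees. The arm is not in the way of either camera. Next I'll take refined measurements.

```bash
python3 - <<'E'
from h import *
g=[];
for n in ['top','side']:
    d=cam(n); im=d['img'].astype(float).mean(2)
    print(n)
    for P in [(632,-220),(634,-338),(540,-327),(457,-238),(447,-340)]:
        u,v=px(d,(*P,8)); r=20
        x0,y0=int(u)-r,int(v)-r; c=im[y0:y0+2*r,x0:x0+2*r]
        m=(c<np.percentile(c,70)*0.65).astype(np.uint8)
        m=cv2.morphologyEx(m,cv2.MORPH_CLOSE,cv2.getStructuringElement(cv2.MORPH_ELLIPSE,(7,7)))
        cs,_=cv2.findContours(m,cv2.RETR_EXTERNAL,cv2.CHAIN_APPROX_NONE); k=max(cs,key=cv2.contourArea)
        f=np.zeros_like(m); cv2.drawContours(f,[k],-1,1,-1); M=cv2.moments(f,True)
        bu,bv=M['m10']/M['m00']+x0,M['m01']/M['m00']+y0
        e=cv2.erode(f,np.ones((3,3)),iterations=2 if n=='top' else 1); wt=np.clip(c-np.median(c[e>0])*1.3,0,None)*e
        yy,xx=np.mgrid[:2*r,:2*r]; ru,rv=(wt*xx).sum()/wt.sum()+x0,(wt*yy).sum()/wt.sum()+y0
        print(P,'blob',ray(d,bu,bv,6).round(1),M['m00'],'ring',ray(d,ru,rv,8).round(1))
    if n=='top':
        c=d['img'][260:345,300:390]; a=cv2.resize(c,None,fx=6,fy=6,interpolation=cv2.INTER_CUBIC)
        c=d['img'][240:330,145:243]; b=cv2.resize(c,(555,510),interpolation=cv2.INTER_CUBIC)
        cv2.imwrite('pics/a2.png',np.clip(np.hstack([a[:,:540],b])[:,:,::-1].astype(float)*1.6,0,255)[:, :].astype(np.uint8))
        o=cv2.imread('pics/a2.png'); cv2.imwrite('pics/a2.png',cv2.resize(o,(800,int(800*o.shape[0]/o.shape[1]))))
E
```

```text
top
(632, -220) blob [ 633.5 -222.1    6. ] 567.0 ring [ 634.9 -222.4    8. ]
(634, -338) blob [ 632.5 -339.     6. ] 578.0 ring [ 633.2 -338.9    8. ]
(540, -327) blob [ 537.4 -329.9    6. ] 613.0 ring [ 537.8 -329.7    8. ]
(457, -238) blob [ 451.8 -240.2    6. ] 640.0 ring [ 450.  -240.1    8. ]
(447, -340) blob [ 446.4 -340.5    6. ] 645.0 ring [ 447.  -340.6    8. ]
side
(632, -220) blob [ 633.7 -216.5    6. ] 179.0 ring [ 633.2 -217.     8. ]
(634, -338) blob [ 637.3 -308.6    6. ] 395.0 ring [ 643.2 -309.3    8. ]
(540, -327) blob [ 541.9 -308.3    6. ] 660.0 ring [nan nan nan]
(457, -238) blob [ 452.6 -234.4    6. ] 198.0 ring [ 453.2 -236.     8. ]
(447, -340) blob [ 444.9 -313.5    6. ] 712.0 ring [ 398.9 -266.8    8. ]<stdin>:15: RuntimeWarning: invalid value encountered in scalar divide
```

View pics/a2.png

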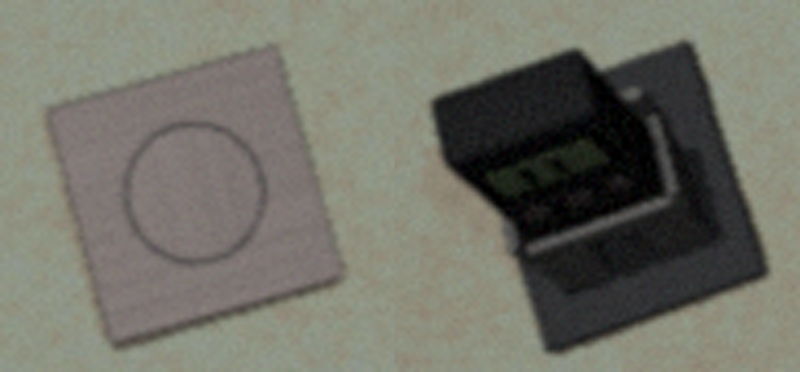

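The crop shows the plate's engraved circle centred at crop (194,193), which is about image (343.9,303.7). The rest base corners are at (691,42), (766,272) and (552,352). The gauge display faces lower-left.

```bash
python3 - <<'E'
from h import *
d=cam('top')
print('plate',ray(d,343.9,303.6,12))
# corners of plate
for X,Y in [(48,106),(275,45),(343,274),(115,348)]: print('pc',ray(d,300+(X+.5)/4.383-.5,260+(Y+.5)/4.383-.5,12).round(1))
c=[ray(d,145+(X+.5-394.5)/4.1376-.5,240+(Y+.5)/4.14-.5,10) for X,Y in [(691,42),(766,272),(552,352)]]
print('rest',np.round(c,1),'centre',(c[0]+c[2])/2)
e=c[0]-c[1];print(np.linalg.norm(e),np.degrees(np.arctan2(e[1],e[0])));e=c[2]-c[1];print(np.linalg.norm(e),np.degrees(np.arctan2(e[1],e[0])))
# side plate circle: print contrast crop ellipse
s=cam('side')
P=ray(d,343.9,303.6,12); print('side proj of plate centre',px(s,P))
im=s['img'].astype(float).mean(2)
u,v=px(s,P).astype(int); c=s['img'][v-28:v+28,u-38:u+38]; cv2.imwrite('pics/s2.png',cv2.resize(c,None,fx=8,fy=8,interpolation=cv2.INTER_CUBIC)[:,:,::-1]); print(u-38,v-28)
E
```

```text
plate [484.37453105  -6.08325727  12.        ]
pc [518.8  54.8  12. ]
pc [546.2 -39.   12. ]
pc [452.6 -67.4  12. ]
pc [421.2  25.2  12. ]
rest [[577.9 229.5  10. ]
 [477.5 190.8  10. ]
 [441.5 281.   10. ]] centre [509.70351844 255.24481973  10.        ]
107.63981244719622 21.030760222128187
97.12686437551301 111.77005821168878
side proj of plate centre [380.51705869 252.66431508]
342 224
```

View pics/s2.png

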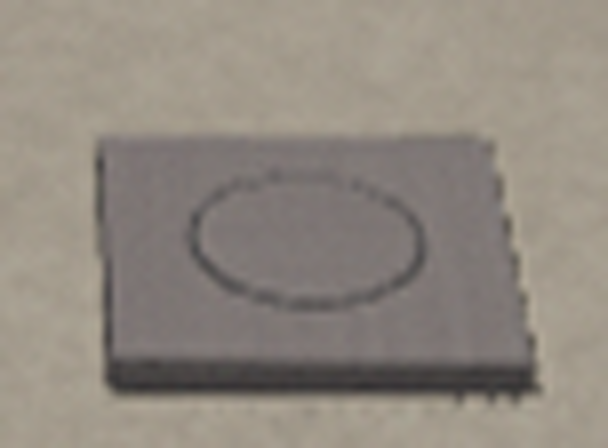

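The side view shows the engraved circle at about (380.1,253.7), within 1–2 mm of the top view's (484.4,-6.1). Plan:
- Pick the discs at (451,-240), (447,-340) and (538,-330) with tool yaw -90°.
- Next I'll write a row planner.

```bash
cat >> h.py <<'E'
def plan(wps, op):
    """wps: list of (pos, rpy, nrows); prints ideal rows (cm, deg)"""
    s=readout.state(); p=np.array(s['eef_pos']); q=R.from_euler('xyz',s['tcp_rot'])
    print('now',p.round(1),np.degrees(s['tcp_rot']).round(1),'op',round(s['opening']*95,1),'t',round(s['t'],2),'F',np.round(s['ft_force'],1))
    for pos,rpy,n in wps:
        rv=(q.inv()*R.from_euler('xyz',rpy)).as_rotvec(); q0=q; p0=p
        for i in range(n):
            sh=q.inv().apply((np.array(pos)-p0)/n)/10
            print([list(np.round(sh,2)),list(np.round(np.degrees(rv/n),2)),op]); p=p+(np.array(pos)-p0)/n
            q=q*R.from_rotvec(rv/n)
        q=R.from_euler('xyz',rpy); p=np.array(pos,float)
E
python3 - <<'E'
from h import *
D=(-np.pi/2,0,-np.pi/2)
plan([((440,50,214),D,13),((451,-240,120),D,6),((451,-240,14),D,3)],6.5)
E
```

```text
now [169.  601.8 214.7] [-90.   -0.  -15.7] op 95.0 t 1.4 F [ 0.8 -0.1  0.3]
[[np.float64(3.15), np.float64(0.0), np.float64(-3.52)], [np.float64(-0.0), np.float64(5.72), np.float64(-0.0)], 6.5]
[[np.float64(3.49), np.float64(0.0), np.float64(-3.19)], [np.float64(-0.0), np.float64(5.72), np.float64(-0.0)], 6.5]
[[np.float64(3.79), np.float64(0.0), np.float64(-2.83)], [np.float64(-0.0), np.float64(5.72), np.float64(-0.0)], 6.5]
[[np.float64(4.05), np.float64(0.0), np.float64(-2.44)], [np.float64(-0.0), np.float64(5.72), np.float64(-0.0)], 6.5]
[[np.float64(4.28), np.float64(0.0), np.float64(-2.02)], [np.float64(-0.0), np.float64(5.72), np.float64(-0.0)], 6.5]
[[np.float64(4.46), np.float64(0.0), np.float64(-1.58)], [np.float64(-0.0), np.float64(5.72), np.float64(-0.0)], 6.5]
[[np.float64(4.59), np.float64(0.01), np.float64(-1.13)], [np.float64(-0.0), np.float64(5.72), np.float64(-0.0)], 6.5]
[[np.float64(4.68), np.float64(0.01), np.float64(-0.67)], [np.float64(-0.0), np.float64(5.72), np.float64(-0.0)], 6.5]
[[np.float64(4.72), np.float64(0.01), np.float64(-0.2)], [np.float64(-0.0), n
[... 843 characters left out ...]
4(0.0)], 6.5]
[[np.float64(4.83), np.float64(1.57), np.float64(0.18)], [np.float64(0.0), np.float64(0.0), np.float64(0.0)], 6.5]
[[np.float64(4.83), np.float64(1.57), np.float64(0.18)], [np.float64(0.0), np.float64(0.0), np.float64(0.0)], 6.5]
[[np.float64(4.83), np.float64(1.57), np.float64(0.18)], [np.float64(0.0), np.float64(0.0), np.float64(0.0)], 6.5]
[[np.float64(0.0), np.float64(3.53), np.float64(-0.0)], [np.float64(0.0), np.float64(0.0), np.float64(0.0)], 6.5]
[[np.float64(0.0), np.float64(3.53), np.float64(-0.0)], [np.float64(0.0), np.float64(0.0), np.float64(0.0)], 6.5]
[[np.float64(0.0), np.float64(3.53), np.float64(-0.0)], [np.float64(0.0), np.float64(0.0), np.float64(0.0)], 6.5]
```

Call:
apply_moves --increments '[[[3.2, 0, -3.5], [0, 5.7, 0], 6.5], [[3.5, 0, -3.2], [0, 5.7, 0], 6.5], [[3.8, 0, -2.8], [0, 5.7, 0], 6.5], [[4.0, 0, -2.4], [0, 5.7, 0], 6.5], [[4.3, 0, -2.0], [0, 5.7, 0], 6.5]]'

```text
t: 2.02
eef_pos: [274.6, 386.0, 214.1]
tcp_rot: [-1.569, 0.0, -0.782]
ft_force: [0.4, -0.4, 0.2]
opening: 0.685
```

Call:
apply_moves --increments '[[[4.5, 0, -1.6], [0, 5.7, 0], 6.5], [[4.6, 0, -1.1], [0, 5.7, 0], 6.5], [[4.7, 0, -0.7], [0, 5.7, 0], 6.5], [[4.7, 0, -0.2], [0, 5.7, 0], 6.5], [[4.7, 0, 0.3], [0, 5.7, 0], 6.5]]'

```text
t: 2.65
eef_pos: [378.8, 165.3, 215.1]
tcp_rot: [-1.566, 0.001, -1.295]
ft_force: [0.5, 0.3, 0.6]
opening: 0.682
```

Call:
apply_moves --increments '[[[4.7, 0, 0.7], [0, 5.7, 0], 6.5], [[4.6, 0, 1.2], [0, 5.7, 0], 6.5], [[4.4, 0, 1.6], [0, 5.7, 0], 6.5], [[4.8, 0, 0], [0, 0, 0], 6.5], [[4.8, 0, 0], [0, 0, 0], 6.5]]'

```text
t: 3.28
eef_pos: [436.4, -68.1, 215.7]
tcp_rot: [-1.563, 0.003, -1.606]
ft_force: [0.4, 0.0, 0.1]
opening: 0.683
```

Call:
apply_moves --increments '[[[4.3, 0, 0.5], [0, -2.0, 0], 6.5], [[4.3, 1, 0.4], [0, 0, 0], 6.5], [[4.3, 2, 0.4], [0, 0, 0], 6.5], [[4.3, 3, 0.4], [0, 0, 0], 6.5], [[0, 3, 0], [0, 0, 0], 6.5]]'

```text
t: 3.9
eef_pos: [453.9, -250.2, 125.7]
tcp_rot: [-1.556, -0.002, -1.574]
ft_force: [-0.1, -0.1, -0.6]
opening: 0.684
```

Call:
apply_moves --increments '[[[0, 3.5, 0], [0, 0, 0], 6.5], [[0, 3, 0], [0, 0, 0], 6.5], [[0, 2, 0], [0, 0, 0], 6.5], [[0, 0, 0], [0, 0, 0], 6.5], [[0, 0, 0], [0, 0, 0], 6.5]]'

```text
t: 4.53
eef_pos: [454.8, -251.3, 37.1]
tcp_rot: [-1.557, -0.001, -1.576]
ft_force: [0.0, 0.5, 0.3]
opening: 0.683
```

```bash
cat >> h.py <<'E'
np.set_printoptions(suppress=True)
D=(-np.pi/2,0,-np.pi/2)
def rows(*a): plan(*a)
E
sed -i 's/list(np.round(sh,2))/np.round(sh,2).tolist()/;s/list(np.round(np.degrees(rv\/n),2))/np.round(np.degrees(rv\/n),2).tolist()/' h.py
python3 - <<'E'
from h import *
plan([((451,-240,5),D,2)],6.5)
d=cam('top'); s=cam('side')
def crop(d,P,h,k):
    u,v=px(d,P).astype(int); return cv2.resize(d['img'][max(v-h,0):v+h,u-h:u+h],(k,k),interpolation=cv2.INTER_CUBIC)
cv2.imwrite('pics/c3.png',np.clip(np.hstack([crop(d,(451,-240,20),40,400)*1.5,crop(s,(451,-240,20),40,400)]),0,255).astype(np.uint8)[:,:,::-1])
E
```

```text
now [ 454.8 -251.3   37.1] [-89.2  -0.1 -90.3] op 64.9 t 4.53 F [0.  0.5 0.3]
[[-0.57, 1.6, -0.22], [-0.39, -0.14, 0.03], 6.5]
[[-0.57, 1.61, -0.2], [-0.39, -0.14, 0.03], 6.5]
```

View pics/c3.png

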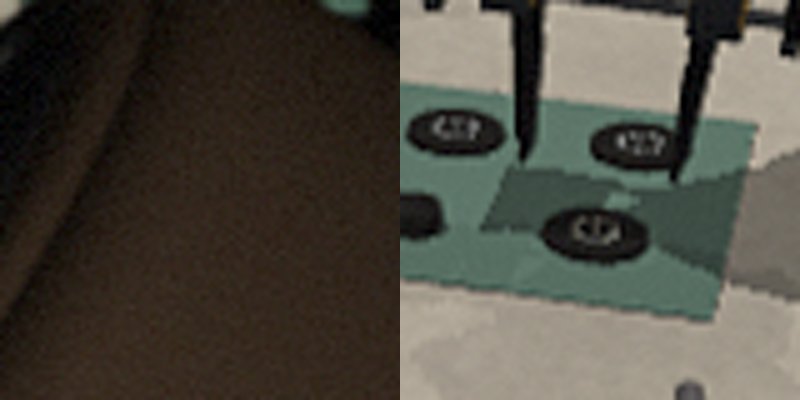

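The side crop shows the fingertips at crop (525,160) and (675,180), straddling the target disc at (597,235). The arm blocks the top view. I'll check the side camera against the robot here.

```bash
python3 - <<'E'
from h import *
s=cam('side'); u0=px(s,(451,-240,20)).astype(int)-40
print('mid tips seen',u0+np.array([200,168])/5, 'pred', px(s,(454.8,-251.3,37.1)), 'disc seen',u0+np.array([197,233])/5,'->',ray(s,*(u0+np.array([197,233])/5),7))
for x in (-32.5,32.5): print(px(s,(454.8+x,-251.3,37.1))-u0, px(s,(454.8+x,-241.3,37.1))-u0)
E
```

```text
mid tips seen [417.  192.6] pred [417.16893935 190.51161678] disc seen [416.4 205.6] -> [ 451.00499284 -233.56455939    7.        ]
[54.28601226 33.37944605] [53.66861831 35.23957476]
[26.27726988 29.67361064] [25.4738943  31.47791082]
```

Call:
apply_moves --increments '[[[-0.6, 1.2, -0.2], [-0.6, 0, 0], 6.5], [[-0.6, 1.0, -0.2], [-0.2, 0, 0], 6.5], [[0, 0.6, 0], [0, 0, 0], 6.5], [[0, 0.3, 0], [0, 0, 0], 6.5], [[0, 0, 0], [0, 0, 0], 6.5]]'

```text
t: 5.3
eef_pos: [451.1, -238.4, 4.7]
tcp_rot: [-1.571, -0.002, -1.575]
ft_force: [0.9, -0.4, -0.0]
opening: 0.683
```

```bash
python3 - <<'E'
from h import *
plan([((451,-239,5),D,1)],6.5)
E
```

```text
now [ 451.1 -238.4    4.7] [-90.   -0.1 -90.3] op 64.9 t 5.3 F [ 0.9 -0.4 -0. ]
[[0.06, -0.03, -0.01], [0.01, -0.25, 0.11], 6.5]
```

Call:
apply_moves --increments '[[[0, 0, 0], [0, 0, 0], 4.0], [[0, 0, 0], [0, 0, 0], 4.0], [[0, 0, 0], [0, 0, 0], 4.0], [[0, 0, 0], [0, 0, 0], 4.0], [[0, -0.5, 0], [0, 0, 0], 4.0]]'

```text
t: 5.92
eef_pos: [451.2, -238.7, 10.3]
tcp_rot: [-1.57, -0.002, -1.576]
ft_force: [-0.4, 0.4, 0.4]
opening: 0.508
```

Call:
apply_moves --increments '[[[0, -2, 0], [0, 0, 0], 4.0], [[0, -3, 0], [0, 0, 0], 4.0], [[-3, -2, 0.4], [0, 0, 0], 4.0], [[-4, 0, 0.6], [0, 0, 0], 4.0], [[-4, 0, 0.6], [0, 0, 0], 4.0]]'

```text
t: 6.55
eef_pos: [468.4, -128.3, 84.2]
tcp_rot: [-1.568, -0.003, -1.58]
ft_force: [-0.1, 0.6, -1.1]
opening: 0.507
```

```bash
python3 - <<'E'
from h import *
plan([((484.4,-6.1,60),D,4),((484.4,-6.1,16),D,2)],4.0)
s=cam('side');save(s,'s4.png')
s['img']=cv2.resize(s['img'][150:300,320:520],None,fx=4,fy=4);save(s,'s4.png')
E
```

```text
now [ 468.4 -128.3   84.2] [-89.8  -0.2 -90.5] op 48.2 t 6.55 F [-0.1  0.6 -1.1]
[[-3.06, 0.6, 0.37], [-0.04, -0.13, 0.05], 4.0]
[[-3.06, 0.6, 0.38], [-0.04, -0.13, 0.05], 4.0]
[[-3.06, 0.6, 0.38], [-0.04, -0.13, 0.05], 4.0]
[[-3.06, 0.6, 0.39], [-0.04, -0.13, 0.05], 4.0]
[[0.0, 2.2, -0.0], [0.0, 0.0, 0.0], 4.0]
[[0.0, 2.2, -0.0], [0.0, 0.0, 0.0], 4.0]
```

View pics/s4.png

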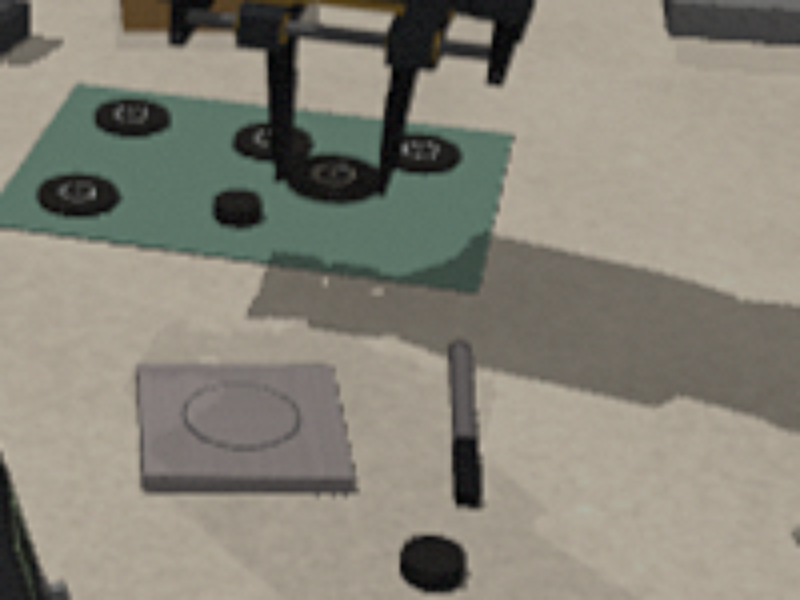

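The side crop shows the disc held level between the fingertips at crop (335,178), with its ring centred. Carrying it to the plate.

Call:
apply_moves --increments '[[[-3.0, 0.6, 0.4], [0, -0.5, 0], 4.0], [[-3.0, 0.6, 0.4], [0, 0, 0], 4.0], [[-3.0, 0.6, 0.4], [0, 0, 0], 4.0], [[-3.0, 0.6, 0.4], [0, 0, 0], 4.0], [[0, 2.0, 0], [0, 0, 0], 4.0]]'

```text
t: 7.22
eef_pos: [486.1, -0.0, 41.9]
tcp_rot: [-1.564, -0.003, -1.568]
ft_force: [-0.1, -0.5, -0.4]
opening: 0.51
```

```bash
python3 - <<'E'
from h import *
plan([((484.4,-6.1,14.2),D,2)],4.0)
E
```

```text
now [486.1  -0.   41.9] [-89.6  -0.2 -89.8] op 48.5 t 7.22 F [-0.1 -0.5 -0.4]
[[0.3, 1.38, -0.1], [-0.21, 0.09, 0.1], 4.0]
[[0.3, 1.38, -0.09], [-0.21, 0.09, 0.1], 4.0]
```

Call:
apply_moves --increments '[[[0.4, 1.2, -0.1], [-0.3, 0, 0.2], 4.0], [[0.2, 0.8, -0.05], [-0.1, 0, 0], 4.0], [[0, 0.5, 0], [0, 0, 0], 4.0], [[0, 0.2, 0], [0, 0, 0], 4.0], [[0, 0, 0], [0, 0, 0], 4.0]]'

```text
t: 7.85
eef_pos: [484.6, -7.3, 14.0]
tcp_rot: [-1.571, 0.0, -1.569]
ft_force: [-0.2, 0.3, 0.2]
opening: 0.507
```

```bash
python3 - <<'E'
from h import *
plan([((484.4,-6.1,14),D,1)],4.0)
E
```

```text
now [484.6  -7.3  14. ] [-90.    0.  -89.9] op 48.2 t 7.85 F [-0.2  0.3  0.2]
[[-0.12, 0.01, -0.02], [0.03, 0.11, -0.02], 4.0]
```

Call:
apply_moves --increments '[[[-0.1, 0, 0], [0, 0, 0], 4.0], [[0, 0, 0], [0, 0, 0], 6.5], [[0, 0, 0], [0, 0, 0], 6.5], [[0, -1, 0], [0, 0, 0], 6.5], [[0, -3, 0], [0, 0, 0], 6.5]]'

```text
t: 8.48
eef_pos: [484.0, -6.3, 54.5]
tcp_rot: [-1.574, 0.001, -1.569]
ft_force: [0.8, -1.0, 1.6]
opening: 0.681
```

Call:
apply_moves --increments '[[[4, -3, -0.4], [0, 0, 0], 6.5], [[5, 0, -0.6], [0, 0, 0], 6.5], [[5, 0, -0.6], [0, 0, 0], 6.5], [[5, 0, -0.6], [0, 0, 0], 6.5], [[5, 0, -0.6], [0, 0, 0], 6.5]]'

```text
t: 9.1
eef_pos: [457.9, -251.0, 91.5]
tcp_rot: [-1.567, -0.002, -1.563]
ft_force: [0.6, -0.2, -0.9]
opening: 0.684
```

Call:
apply_moves --increments '[[[5, 0, -0.5], [0, 0, 0], 6.5], [[3.4, 0, -0.4], [0, 0, 0], 6.5], [[0, 1, 0], [0, 0, 0], 6.5], [[0, 2, 0], [0, 0, 0], 6.5], [[0, 0, 0], [0, 0, 0], 6.5]]'

```text
t: 9.72
eef_pos: [448.2, -340.0, 63.5]
tcp_rot: [-1.565, -0.004, -1.567]
ft_force: [0.5, 0.6, 0.4]
opening: 0.686
```

```bash
python3 - <<'E'
from h import *
plan([((446.7,-339.5,5),D,4)],6.5)
d=cam('top');im=d['img'].copy()
d['img']=np.clip(cv2.resize(im[265:340,300:400],None,fx=8,fy=8,interpolation=cv2.INTER_CUBIC)*1.8,0,255);save(d,'t5.png')
E
```

```text
now [ 448.2 -340.    63.5] [-89.7  -0.2 -89.8] op 65.2 t 9.72 F [0.5 0.6 0.4]
[[-0.02, 1.46, -0.04], [-0.08, 0.06, 0.05], 6.5]
[[-0.02, 1.46, -0.04], [-0.08, 0.06, 0.05], 6.5]
[[-0.02, 1.46, -0.04], [-0.08, 0.06, 0.05], 6.5]
[[-0.01, 1.46, -0.04], [-0.08, 0.06, 0.05], 6.5][ WARN:0@4.110] global loadsave.cpp:1063 imwrite_ Unsupported depth image for selected encoder is fallbacked to CV_8U.
```

View pics/t5.png

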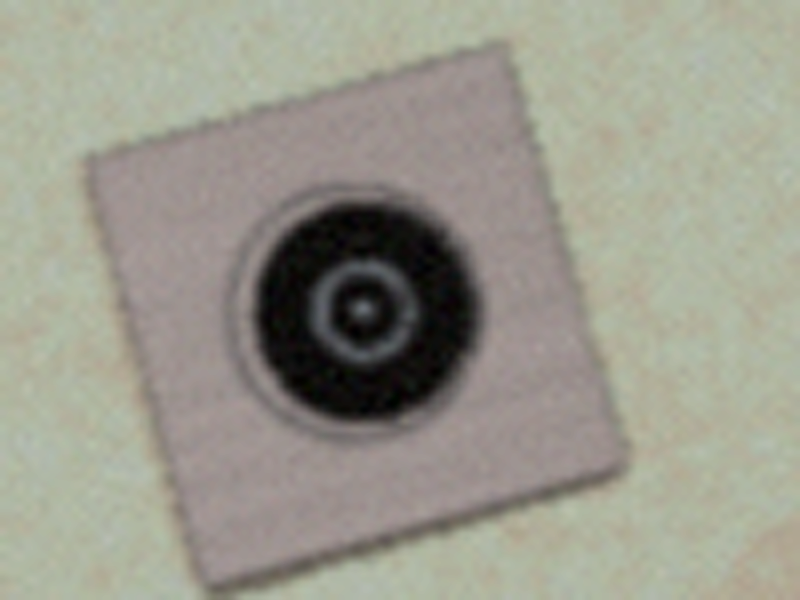

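The crop shows the disc at (366,311) inside the engraved circle, whose centre is about (355,313). It is on the plate but about 2 mm too far towards -y. That matches the 1.8 mm by which I gripped it off its top-camera position, so the top camera can be trusted. I'll correct it with a centring squeeze once the stack is built. Next disc.

Call:
apply_moves --increments '[[[0, 2, -0.15], [-0.3, 0, 0.2], 6.5], [[0.05, 2, 0], [0, 0, 0], 6.5], [[0, 1.0, 0], [0, 0, 0], 6.5], [[0, 0.7, 0], [0, 0, 0], 6.5], [[0, 0, 0], [0, 0, 0], 6.5]]'

```text
t: 10.4
eef_pos: [447.9, -339.5, 5.2]
tcp_rot: [-1.569, -0.001, -1.564]
ft_force: [0.3, -0.1, -0.3]
opening: 0.685
```

```bash
python3 - <<'E'
from h import *
plan([((446.7,-340.5,5),D,1)],6.5)
E
```

```text
now [ 447.9 -339.5    5.2] [-89.9  -0.1 -89.6] op 65.0 t 10.4 F [ 0.3 -0.1 -0.3]
[[0.1, 0.02, -0.13], [-0.08, 0.37, 0.08], 6.5]
```

Call:
apply_moves --increments '[[[0.1, 0, -0.1], [0, 0.4, 0], 6.5], [[0, 0, 0], [0, 0, 0], 4.0], [[0, 0, 0], [0, 0, 0], 4.0], [[0, 0, 0], [0, 0, 0], 4.0], [[0, 0, 0], [0, 0, 0], 4.0]]'

```text
t: 11.02
eef_pos: [447.3, -341.0, 6.6]
tcp_rot: [-1.568, -0.003, -1.572]
ft_force: [-0.5, 0.4, -0.1]
opening: 0.501
```

Call:
apply_moves --increments '[[[0, -1, 0], [0, 0, 0], 4.0], [[0, -3, 0], [0, 0, 0], 4.0], [[-3, -3, 0.3], [0, 0, 0], 4.0], [[-4.5, -1, 0.5], [0, 0, 0], 4.0], [[-4.5, 0, 0.5], [0, 0, 0], 4.0]]'

```text
t: 11.65
eef_pos: [460.7, -220.6, 91.2]
tcp_rot: [-1.565, -0.004, -1.576]
ft_force: [0.6, -0.3, -0.1]
opening: 0.505
```

Call:
apply_moves --increments '[[[-4.5, 0, 0.5], [0, 0, 0], 4.0], [[-4.5, 0, 0.5], [0, 0, 0], 4.0], [[-4.5, 0, 0.5], [0, 0, 0], 4.0], [[-4.5, 1, 0.5], [0, 0, 0], 4.0], [[-2, 2, 0.3], [0, 0, 0], 4.0]]'

```text
t: 12.28
eef_pos: [486.8, -13.6, 64.9]
tcp_rot: [-1.558, -0.006, -1.576]
ft_force: [0.3, -0.5, -0.6]
opening: 0.5
```

```bash
python3 - <<'E'
from h import *
plan([((484.4,-6.1,30),D,2)],4.0)
E
```

```text
now [486.8 -13.6  64.9] [-89.3  -0.4 -90.3] op 47.5 t 12.28 F [ 0.3 -0.5 -0.6]
[[-0.39, 1.74, -0.14], [-0.37, -0.14, 0.18], 4.0]
[[-0.38, 1.74, -0.13], [-0.37, -0.14, 0.18], 4.0]
```

Call:
apply_moves --increments '[[[-0.6, 1.5, -0.2], [-0.6, 0, 0.3], 4.0], [[-0.1, 1.2, -0.05], [-0.1, 0, 0], 4.0], [[0, 1.0, 0], [0, 0, 0], 4.0], [[0, 0.5, 0], [0, 0, 0], 4.0], [[0, 0, 0], [0, 0, 0], 4.0]]'

```text
t: 12.9
eef_pos: [484.4, -7.7, 20.9]
tcp_rot: [-1.571, -0.001, -1.576]
ft_force: [0.2, -0.4, 0.4]
opening: 0.503
```

```bash
python3 - <<'E'
from h import *
plan([((484.4,-6.1,20.6),D,1)],4.0)
E
```

```text
now [484.4  -7.7  20.9] [-90.   -0.  -90.3] op 47.8 t 12.9 F [ 0.2 -0.4  0.4]
[[-0.16, 0.03, 0.0], [0.03, -0.29, 0.04], 4.0]
```

Call:
apply_moves --increments '[[[0, 0.1, 0], [0, 0, 0], 4.0], [[0, 0, 0], [0, 0, 0], 6.5], [[0, 0, 0], [0, 0, 0], 6.5], [[0, -1, 0], [0, 0, 0], 6.5], [[0, -3, 0], [0, 0, 0], 6.5]]'

```text
t: 13.52
eef_pos: [484.0, -8.1, 60.9]
tcp_rot: [-1.573, -0.0, -1.577]
ft_force: [0.4, -0.3, 1.2]
opening: 0.681
```

Call:
apply_moves --increments '[[[4, -2, 0.6], [0, 0, 0], 6.5], [[5, 0, 0.8], [0, 0, 0], 6.5], [[5, 0, 0.8], [0, 0, 0], 6.5], [[5, 0, 0.8], [0, 0, 0], 6.5], [[5, 0, 0.8], [0, 0, 0], 6.5]]'

```text
t: 14.15
eef_pos: [523.1, -252.6, 88.5]
tcp_rot: [-1.566, -0.003, -1.57]
ft_force: [0.4, -0.1, -0.0]
opening: 0.682
```

Call:
apply_moves --increments '[[[5, 0, 0.8], [0, 0, 0], 6.5], [[2.8, 1, 0.5], [0, 0, 0], 6.5], [[0, 3, 0], [0, 0, 0], 6.5], [[0, 0.5, 0], [0, 0, 0], 6.5], [[0, 0, 0], [0, 0, 0], 6.5]]'

```text
t: 14.78
eef_pos: [536.9, -337.7, 47.1]
tcp_rot: [-1.563, -0.006, -1.574]
ft_force: [-0.1, -0.5, 0.0]
opening: 0.683
```

```bash
cat >> h.py <<'E'
def disc(d,P,z):
    im=d['img'].astype(float).mean(2); u,v=px(d,(*P,z)); r=20; x0,y0=int(u)-r,int(v)-r; c=im[y0:y0+2*r,x0:x0+2*r]
    m=(c<np.percentile(c,70)*0.6).astype(np.uint8)
    m=cv2.morphologyEx(m,cv2.MORPH_CLOSE,cv2.getStructuringElement(cv2.MORPH_ELLIPSE,(7,7)))
    cs,_=cv2.findContours(m,cv2.RETR_EXTERNAL,cv2.CHAIN_APPROX_NONE); k=max(cs,key=cv2.contourArea)
    f=np.zeros_like(m); cv2.drawContours(f,[k],-1,1,-1)
    e=cv2.erode(f,np.ones((3,3)),iterations=4); wt=np.clip(c-np.median(c[e>0])*1.3,0,None)*e
    yy,xx=np.mgrid[:2*r,:2*r]; M=cv2.moments(f,True)
    print('ring',ray(d,(wt*xx).sum()/wt.sum()+x0,(wt*yy).sum()/wt.sum()+y0,z).round(1),'blob',ray(d,M['m10']/M['m00']+x0,M['m01']/M['m00']+y0,z-2).round(1),f.sum())
E
python3 - <<'E'
from h import *
plan([((537.6,-329.8,5),D,3)],6.5)
d=cam('top'); disc(d,(484,-7),22)
E
```

```text
now [ 536.9 -337.7   47.1] [-89.5  -0.3 -90.2] op 64.9 t 14.78 F [-0.1 -0.5  0. ]
[[-0.27, 1.4, 0.01], [-0.15, -0.07, 0.11], 6.5]
[[-0.27, 1.4, 0.02], [-0.15, -0.07, 0.11], 6.5]
[[-0.27, 1.4, 0.02], [-0.15, -0.07, 0.11], 6.5]
ring [484.1  -7.   22. ] blob [483.6  -8.3  20. ] 655
```

Call:
apply_moves --increments '[[[-0.5, 1.7, 0.05], [-0.5, 0, 0.3], 6.5], [[-0.2, 1.2, 0], [0, 0, 0], 6.5], [[0, 0.9, 0], [0, 0, 0], 6.5], [[0, 0.3, 0], [0, 0, 0], 6.5], [[0, 0, 0], [0, 0, 0], 6.5]]'

```text
t: 15.45
eef_pos: [538.3, -329.4, 4.8]
tcp_rot: [-1.571, -0.001, -1.573]
ft_force: [-0.3, -0.1, 1.1]
opening: 0.684
```

```bash
python3 - <<'E'
from h import *
plan([((537.6,-329.8,5),D,1)],6.5)
E
```

```text
now [ 538.3 -329.4    4.8] [-90.   -0.1 -90.1] op 65.0 t 15.45 F [-0.3 -0.1  1.1]
[[0.04, -0.02, -0.07], [0.01, -0.1, 0.06], 6.5]
```

Call:
apply_moves --increments '[[[0, 0, 0], [0, 0, 0], 4.0], [[0, 0, 0], [0, 0, 0], 4.0], [[0, 0, 0], [0, 0, 0], 4.0], [[0, 0, 0], [0, 0, 0], 4.0], [[0, 0, 0], [0, 0, 0], 4.0]]'

```text
t: 16.08
eef_pos: [538.6, -329.9, 5.8]
tcp_rot: [-1.57, -0.002, -1.573]
ft_force: [-0.6, 0.1, -0.1]
opening: 0.513
```

Call:
apply_moves --increments '[[[0, -1, 0], [0, 0, 0], 4.0], [[0, -3, 0], [0, 0, 0], 4.0], [[-3, -3, -0.5], [0, 0, 0], 4.0], [[-4.5, -1, -0.7], [0, 0, 0], 4.0], [[-4.5, 0, -0.7], [0, 0, 0], 4.0]]'

```text
t: 16.7
eef_pos: [520.0, -209.6, 90.4]
tcp_rot: [-1.567, -0.003, -1.577]
ft_force: [-0.0, 1.2, -0.8]
opening: 0.51
```

Call:
apply_moves --increments '[[[-4.5, 0, -0.7], [0, 0, 0], 4.0], [[-4.5, 0, -0.7], [0, 0, 0], 4.0], [[-4.5, 0, -0.7], [0, 0, 0], 4.0], [[-4.5, 1, -0.7], [0, 0, 0], 4.0], [[-2, 1.5, -0.4], [0, 0, 0], 4.0]]'

```text
t: 17.32
eef_pos: [489.1, -2.5, 69.0]
tcp_rot: [-1.559, -0.005, -1.576]
ft_force: [0.2, -0.7, -0.0]
opening: 0.507
```

```bash
python3 - <<'E'
from h import *
plan([((484.4,-6.8,30),D,2)],4.0)
E
```

```text
now [489.1  -2.5  69. ] [-89.3  -0.3 -90.3] op 48.2 t 17.32 F [ 0.2 -0.7 -0. ]
[[0.21, 1.95, -0.26], [-0.33, -0.15, 0.15], 4.0]
[[0.21, 1.95, -0.25], [-0.33, -0.15, 0.15], 4.0]
```

Call:
apply_moves --increments '[[[0.2, 1.6, -0.3], [-0.6, 0, 0.3], 4.0], [[0, 1.2, -0.15], [-0.1, 0, 0], 4.0], [[0, 1.0, 0], [0, 0, 0], 4.0], [[0, 0.4, 0], [0, 0, 0], 4.0], [[0, 0, 0], [0, 0, 0], 4.0]]'

```text
t: 17.95
eef_pos: [485.2, -5.8, 25.1]
tcp_rot: [-1.572, 0.0, -1.577]
ft_force: [0.2, 0.3, 0.4]
opening: 0.504
```

```bash
python3 - <<'E'
from h import *
plan([((484.4,-6.8,24.5),D,1)],4.0)
E
```

```text
now [485.2  -5.8  25.1] [-90.    0.  -90.3] op 47.8 t 17.95 F [0.2 0.3 0.4]
[[0.1, 0.06, -0.08], [0.04, -0.33, -0.02], 4.0]
```

Call:
apply_moves --increments '[[[0.1, 0.05, -0.08], [0, 0, 0], 4.0], [[0, 0, 0], [0, 0, 0], 6.5], [[0, 0, 0], [0, 0, 0], 6.5], [[0, 0.5, 0], [0, 0, 0], 6.5], [[0, 0.4, 0], [0, 0, 0], 6.5]]'

```text
t: 18.58
eef_pos: [485.0, -7.2, 16.1]
tcp_rot: [-1.569, -0.0, -1.577]
ft_force: [0.5, 0.2, 0.3]
opening: 0.684
```

```bash
python3 - <<'E'
from h import *
plan([((484.4,-6.1,14.2),D,1)],6.5)
E
```

```text
now [485.   -7.2  16.1] [-89.9  -0.  -90.3] op 65.0 t 18.57 F [0.5 0.2 0.3]
[[-0.11, 0.19, -0.06], [-0.09, -0.35, 0.0], 6.5]
```

Call:
apply_moves --increments '[[[-0.1, 0.15, -0.06], [0, -0.3, 0], 6.5], [[0, 0, 0], [0, 0, 0], 4.6], [[0, 0, 0], [0, 0, 0], 4.6], [[0, 0, 0], [0, 0, 0], 4.6], [[0, 0, 0], [0, 0, 0], 4.6]]'

```text
t: 19.2
eef_pos: [484.2, -6.0, 14.1]
tcp_rot: [-1.57, 0.0, -1.571]
ft_force: [-0.5, -0.4, -0.4]
opening: 0.515
```

Call:
apply_moves --increments '[[[0, 0, 0], [0, 0, 0], 6.5], [[0, 0, 0], [0, 0, 0], 6.5], [[0, -2, 0], [0, 0, 0], 6.5], [[0, -3, 0], [0, -5, 0], 6.5], [[0, 0, 0], [0, -10, 0], 6.5]]'

```text
t: 19.82
eef_pos: [484.0, -6.1, 65.4]
tcp_rot: [-1.571, 0.0, -1.303]
ft_force: [-0.9, 0.3, 0.1]
opening: 0.683
```

Call:
apply_moves --increments '[[[0, 0, 0], [0, -10, 0], 6.5], [[0, 0, 0], [0, -10, 0], 6.5], [[0, 0, 0], [0, -10, 0], 6.5], [[0, 0, 0], [0, -10, 0], 6.5], [[0, 0, 0], [0, -10, 0], 6.5]]'

```text
t: 20.45
eef_pos: [484.1, -6.1, 66.2]
tcp_rot: [-1.57, -0.001, -0.401]
ft_force: [0.1, 0.3, -0.0]
opening: 0.686
```

Call:
apply_moves --increments '[[[0, 0, 0], [0, -10, 0], 6.5], [[0, 0, 0], [0, -10, 0], 6.5], [[0, 0, 0], [0, -5, 0], 6.5], [[0, 0, 0], [0, 0, 0], 6.5], [[0, 0, 0], [0, 0, 0], 6.5]]'

```text
t: 21.08
eef_pos: [483.9, -6.1, 66.3]
tcp_rot: [-1.571, -0.001, 0.049]
ft_force: [-0.1, -0.1, 0.6]
opening: 0.684
```

```bash
python3 - <<'E'
from h import *
plan([((484.4,-6.1,14.5),(-np.pi/2,0,0),3)],6.5)
E
```

```text
now [483.9  -6.1  66.3] [-90.   -0.1   2.8] op 65.0 t 21.07 F [-0.1 -0.1  0.6]
[[0.01, 1.73, -0.0], [-0.0, 0.93, 0.03], 6.5]
[[0.01, 1.73, -0.0], [-0.0, 0.93, 0.03], 6.5]
[[0.01, 1.73, -0.0], [-0.0, 0.93, 0.03], 6.5]
```

Call:
apply_moves --increments '[[[0, 2, 0], [0, 2.8, 0], 6.5], [[0, 1.7, 0], [0, 0, 0], 6.5], [[0, 1, 0], [0, 0, 0], 6.5], [[0, 0.4, 0], [0, 0, 0], 6.5], [[0, 0, 0], [0, 0, 0], 6.5]]'

```text
t: 21.7
eef_pos: [484.6, -6.2, 14.5]
tcp_rot: [-1.571, -0.003, -0.008]
ft_force: [0.5, 0.7, 0.2]
opening: 0.686
```

```bash
python3 - <<'E'
from h import *
plan([((484.4,-6.1,14.2),(-np.pi/2,0,0),1)],6.5)
E
```

```text
now [484.6  -6.2  14.5] [-90.   -0.2  -0.4] op 65.2 t 21.7 F [0.5 0.7 0.2]
[[-0.02, 0.03, 0.01], [0.01, -0.43, 0.16], 6.5]
```

Call:
apply_moves --increments '[[[0, 0, 0], [0, 0, 0], 4.6], [[0, 0, 0], [0, 0, 0], 4.6], [[0, 0, 0], [0, 0, 0], 4.6], [[0, 0, 0], [0, 0, 0], 4.6], [[0, 0, 0], [0, 0, 0], 4.6]]'

```text
t: 22.32
eef_pos: [485.2, -6.2, 15.6]
tcp_rot: [-1.571, -0.005, -0.008]
ft_force: [-0.5, 0.2, 0.0]
opening: 0.521
```

Call:
apply_moves --increments '[[[0, 0, 0], [0, 0, 0], 6.5], [[0, 0, 0], [0, 0, 0], 6.5], [[0, -2, 0], [0, 0, 0], 6.5], [[0, -5, 0], [0, 10, 0], 6.5], [[0, -5, 0], [0, 10, 0], 6.5]]'

```text
t: 22.95
eef_pos: [483.1, -6.1, 135.6]
tcp_rot: [-1.571, 0.003, -0.366]
ft_force: [0.1, -0.4, 0.1]
opening: 0.679
```

Call:
apply_moves --increments '[[[0, -5, 0], [0, 10, 0], 6.5], [[0, -4, 0], [0, 10, 0], 6.5], [[0, 0, 0], [0, 10, 0], 6.5], [[0, 0, 0], [0, 10, 0], 6.5], [[0, 0, 0], [0, 8.5, 0], 6.5]]'

```text
t: 23.58
eef_pos: [483.6, -6.1, 233.2]
tcp_rot: [-1.566, -0.002, -1.242]
ft_force: [-0.5, -0.2, 0.7]
opening: 0.685
```

```bash
python3 - <<'E'
from h import *
plan([((500,180,220),(-np.pi/2,0,np.radians(-68.5)),4)],6.5)
s=cam('side'); a=s['img'][300:380,270:380]; u,v=px(s,(484,-6,20)).astype(int)
b=s['img'][v-30:v+30,u-35:u+35]
k=lambda i,f:cv2.resize(i,f,interpolation=cv2.INTER_CUBIC)
a=s['img'][240:380,260:390]
s['img']=np.hstack([k(a,(446,480)),k(b,(350,300)) if 0 else np.vstack([k(b,(350,300)),np.zeros((180,350,3),np.uint8)])]);save(s,'s6.png')
for n in ('gauge','rest'):
  for c in ('top','side'):
    d=cam(c)
    for f in (nets.mark_of,nets.look_for):
      for r in f(d,n)[:1]: print(n,c,f.__name__,r['confidence'],w(d,r['point']).round(1))
E
```

```text
now [483.6  -6.1 233.2] [-89.7  -0.1 -71.1] op 65.1 t 23.57 F [-0.5 -0.2  0.7]
[[-4.27, 0.33, 1.89], [-0.07, -0.66, 0.03], 6.5]
[[-4.25, 0.33, 1.94], [-0.07, -0.66, 0.03], 6.5]
[[-4.23, 0.33, 1.99], [-0.07, -0.66, 0.03], 6.5]
[[-4.2, 0.33, 2.04], [-0.07, -0.66, 0.03], 6.5]
gauge top call 0.89 [502.6 255.2  20.3]
gauge top call 0.58 [516.3 259.4 133.2]
gauge side call 0.68 [ 536.7 -222.8    1.9]
gauge side call 0.69 [513.8 288.  124.5]
rest top call 0.88 [510.5 259.1  -0.2]
rest top call 0.73 [488.3 234.3  11.7]
rest side call 0.88 [509.9 255.9  -0.2]
rest side call 0.69 [496.2 284.1   6.4]
```

View pics/s6.png

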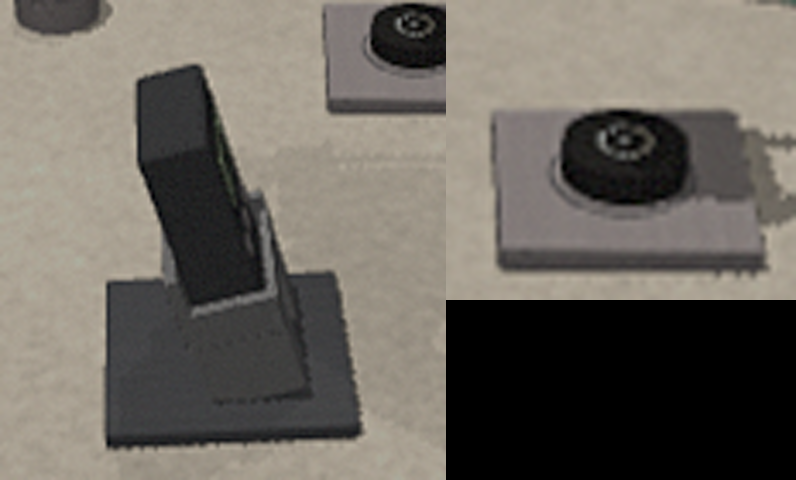

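The crop shows the stack as a clean cylinder centred in the engraved circle. It also shows the gauge leaning in the rest, with its case-top corners at crop (140,163), (209,143), (137,85) and (203,65). I'll fit the gauge pose from these corners and those in the earlier top crop.

```bash
python3 - <<'E'
from h import *
from scipy.optimize import least_squares
d=cam('top'); s=cam('side')
disc(d,(484.4,-6.1),27)
T={(1,1):(433,101),(1,-1):(577,50),(-1,-1):(610,92),(-1,1):(447,160)}
S={(1,1):(140,163),(-1,1):(209,143),(1,-1):(137,85),(-1,-1):(203,65)}
ob=[]
for k,(X,Y) in T.items(): ob.append((d,k,np.array([145+(X+.5-394.5)/4.1376-.5,240+(Y+.5)/4.14-.5])))
for k,(X,Y) in S.items(): ob.append((s,k,np.array([260+(X+.5)/3.431-.5,240+(Y+.5)/3.4286-.5])))
def pt(q,k): 
    Rg=R.from_euler('ZY',[q[3],0.26]); return np.array(q[:3])+Rg.apply([15*k[0],30*k[1],128])
f=lambda q,o=ob: np.concatenate([px(c,pt(q,k))-m for c,k,m in o])
for o in (ob,ob[:4],ob[4:]):
    g=lambda q: np.concatenate([f(q,o),[(q[2]-21)/1.0]])
    r=least_squares(g,[501,256,21,0.375]); print(r.x.round(2),np.degrees(r.x[3]).round(1),r.fun.round(1))
E
```

```text
ring [451.6   5.   27. ] blob [459.9  -3.9  25. ] 356
[501.98 252.5   17.71   0.41] 23.3 [-0.8 -0.5  0.7 -2.4 -2.3  3.8  0.1  1.9 -0.4 -0.5  0.5 -0.4 -1.3 -2.4
 -1.  -2.  -3.3]
[503.03 249.98  20.93   0.43] 24.7 [-0.4 -0.7  1.  -3.5 -1.6  2.5  1.   1.6 -0.1]
[498.42 259.85  20.83   0.38] 21.9 [-0.5  0.8  0.7  1.2 -0.4 -1.5  0.1 -0.9 -0.2]
```

The side fit gives yaw 21.9° and the rest edges give 21.4°, and the position is about (501,256,21). The top corners were misread. The jaws have ample slack along the case thickness, so I'll approach along the leaning axis.

```bash
cat >> h.py <<'E'
def gp(o,yaw,lean,h):
    Rg=R.from_euler('ZY',[yaw,lean]).as_matrix(); Rt=np.column_stack([-Rg[:,1],-Rg[:,2],Rg[:,0]])
    return np.array(o)+h*Rg[:,2], R.from_matrix(Rt).as_euler('xyz')
G=(501,256,21)
E
python3 - <<'E'
from h import *
y=np.radians(21.6)
a,e=gp(G,y,.26,200); b,_=gp(G,y,.26,150)
plan([(a,e,7),(b,e,3)],9.5)
print(a,b,e)
E
```

```text
now [483.8  -6.1 232.9] [-89.8  -0.1 -70.8] op 65.1 t 24.32 F [-0.6  0.1  0.2]
[[-3.49, 0.27, 2.2], [-2.16, -0.34, -0.03], 9.5]
[[-3.47, 0.18, 2.23], [-2.16, -0.34, -0.03], 9.5]
[[-3.46, 0.1, 2.25], [-2.16, -0.34, -0.03], 9.5]
[[-3.45, 0.01, 2.27], [-2.16, -0.34, -0.03], 9.5]
[[-3.43, -0.08, 2.29], [-2.16, -0.34, -0.03], 9.5]
[[-3.42, -0.17, 2.31], [-2.16, -0.34, -0.03], 9.5]
[[-3.4, -0.26, 2.32], [-2.16, -0.34, -0.03], 9.5]
[[-0.0, 1.67, -0.0], [0.0, 0.0, 0.0], 9.5]
[[-0.0, 1.67, -0.0], [0.0, 0.0, 0.0], 9.5]
[[-0.0, 1.67, -0.0], [0.0, 0.0, 0.0], 9.5]
[548.80549043 274.92753263 214.27799563] [536.85411782 270.19564948 165.95849672] [-1.83079633  0.         -1.19380521]
```

Call:
apply_moves --increments '[[[-3.5, 0.2, 2.2], [-2.2, -0.3, 0], 9.5], [[-3.5, 0.2, 2.2], [-2.2, -0.3, 0], 9.5], [[-3.5, 0.1, 2.2], [-2.2, -0.3, 0], 9.5], [[-3.5, 0, 2.3], [-2.2, -0.3, 0], 9.5], [[-3.4, 0, 2.3], [-2.2, -0.3, 0], 9.5]]'

```text
t: 24.95
eef_pos: [531.2, 198.7, 219.6]
tcp_rot: [-1.763, -0.001, -1.214]
ft_force: [-0.0, -0.6, -0.4]
opening: 0.998
```

Call:
apply_moves --increments '[[[-3.4, -0.2, 2.3], [-2.2, -0.3, 0], 9.5], [[-3.4, -0.2, 2.3], [-2.2, -0.3, 0], 9.5], [[0, 0, 0], [0, 0, 0], 9.5], [[0, 0, 0], [0, 0, 0], 9.5], [[0, 0, 0], [0, 0, 0], 9.5]]'

```text
t: 25.58
eef_pos: [550.4, 282.6, 212.0]
tcp_rot: [-1.844, 0.001, -1.2]
ft_force: [0.5, -0.3, -0.6]
opening: 1.0
```

```bash
python3 - <<'E'
from h import *
y=np.radians(21.6)
a,e=gp(G,y,.26,140)
plan([(a,e,3)],9.5)
d=cam('top'); disc(d,(484.4,-6.1),27)
s=cam('side'); s['img']=cv2.resize(s['img'][140:380,230:430],(500,600),interpolation=cv2.INTER_CUBIC);save(s,'s7.png')
E
```

```text
now [550.4 282.6 212. ] [-105.6    0.1  -68.7] op 95.0 t 25.57 F [ 0.5 -0.3 -0.6]
[[0.23, 1.96, -0.13], [0.25, -0.11, -0.05], 9.5]
[[0.22, 1.96, -0.14], [0.25, -0.11, -0.05], 9.5]
[[0.22, 1.96, -0.15], [0.25, -0.11, -0.05], 9.5]
ring [484.5  -7.3  27. ] blob [482.9  -8.   25. ] 693
```

View pics/s7.png

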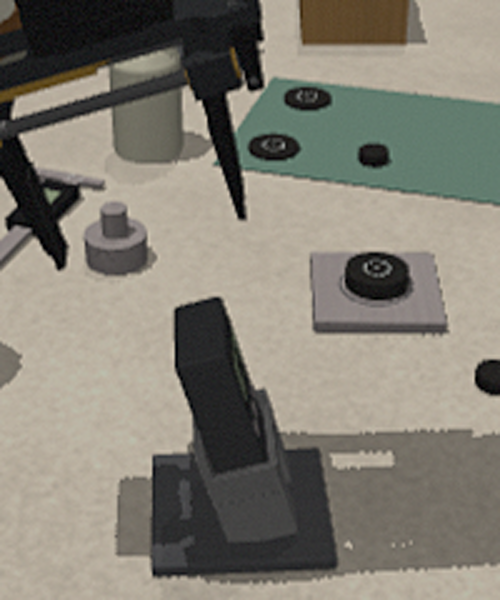

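The crop shows the open jaws at crop (62,265) and (242,215) above the leaning gauge, and the stack still centred. Descending along the axis.

Call:
apply_moves --increments '[[[0.5, 1.5, -0.4], [0.6, -0.3, 0], 9.5], [[0.3, 2, -0.1], [0.2, 0, 0], 9.5], [[0, 1.5, 0], [0, 0, 0], 9.5], [[0, 0.9, 0], [0, 0, 0], 9.5], [[0, 0, 0], [0, 0, 0], 9.5]]'

```text
t: 26.3
eef_pos: [534.8, 265.6, 156.7]
tcp_rot: [-1.826, 0.002, -1.198]
ft_force: [0.3, 0.3, -0.0]
opening: 1.0
```

```bash
python3 - <<'E'
from h import *
y=np.radians(21.6)
a,e=gp(G,y,.26,82)
plan([(a,e,4)],9.5)
d=cam('top'); s=cam('side')
p,_=gp(G,y,.26,128); print('case top pred side',(px(s,p)-[230,140])*2.5)
s['img']=cv2.resize(s['img'][200:360,260:400],(525,600),interpolation=cv2.INTER_CUBIC);save(s,'s8.png')
c=readout.state(); q=R.from_euler('xyz',c['tcp_rot']); 
for z in (-47.5,0,47.5): print(z,((px(s,c['eef_pos']+q.apply([0,0,z]))-[260,200])*3.75).round())
for k in [(1,1),(-1,1),(1,-1),(-1,-1)]:
    P=np.array(G)+R.from_euler('ZY',[y,.26]).apply([15*k[0],30*k[1],128]); print(k,((px(s,P)-[260,200])*3.75).round())
E
```

```text
now [534.8 265.6 156.7] [-104.6    0.1  -68.6] op 95.0 t 26.3 F [ 0.3  0.3 -0. ]
[[-0.08, 1.45, 0.02], [-0.07, -0.05, -0.05], 9.5]
[[-0.09, 1.45, 0.02], [-0.07, -0.05, -0.05], 9.5]
[[-0.09, 1.45, 0.02], [-0.07, -0.05, -0.05], 9.5]
[[-0.09, 1.45, 0.02], [-0.07, -0.05, -0.05], 9.5]
case top pred side [197.48245647 325.81279714]
-47.5 [299. 200.]
0 [176. 231.]
47.5 [ 55. 261.]
(1, 1) [147. 322.]
(-1, 1) [226. 302.]
(1, -1) [145. 229.]
(-1, -1) [218. 210.]
```

View pics/s8.png

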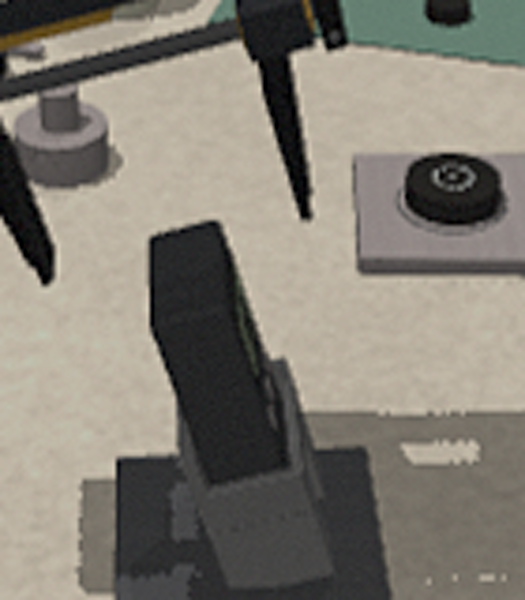

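The crop shows the case-top corners within about 2 px of prediction and the jaw midpoint at x=177 against a predicted 176, so the jaws straddle the case. Lowering to h≈82 mm and closing.

Call:
apply_moves --increments '[[[-0.2, 1.5, 0], [-0.3, -0.2, -0.2], 9.5], [[-0.2, 1.8, 0], [0, 0, 0], 9.5], [[-0.1, 1.3, 0], [0, 0, 0], 9.5], [[0, 0.8, 0], [0, 0, 0], 9.5], [[0, 0, 0], [0, 0, 0], 9.5]]'

```text
t: 27.02
eef_pos: [520.0, 265.9, 102.3]
tcp_rot: [-1.829, -0.001, -1.192]
ft_force: [-0.5, -0.4, 0.2]
opening: 1.002
```

```bash
sed -i 's/^G=.*/G=(500,257,21)/' h.py; python3 - <<'E'
from h import *
y=np.radians(21.6)
a,e=gp(G,y,.26,82)
plan([(a,e,1)],9.5)
E
```

```text
now [520.  265.9 102.3] [-104.8   -0.   -68.3] op 95.1 t 27.02 F [-0.5 -0.4  0.2]
[[0.1, 0.22, -0.02], [-0.08, 0.07, 0.05], 9.5]
```

Call:
apply_moves --increments '[[[0.1, 0.1, 0], [0, 0, 0], 6.0], [[0, 0, 0], [0, 0, 0], 4.5], [[0, 0, 0], [0, 0, 0], 3.8], [[0, 0, 0], [0, 0, 0], 3.4], [[0, 0, 0], [0, 0, 0], 3.4]]'

```text
t: 27.65
eef_pos: [521.0, 265.0, 102.5]
tcp_rot: [-1.827, -0.001, -1.193]
ft_force: [-0.6, 0.3, -0.3]
opening: 0.528
```

Call:
apply_moves --increments '[[[0, 0, 0], [0, 0, 0], 3.4], [[0, 0, 0], [0, 0, 0], 3.4], [[0, 0, 0], [0, 0, 0], 3.4], [[0, 0, 0], [0, 0, 0], 3.2], [[0, 0, 0], [0, 0, 0], 3.2]]'

```text
t: 28.28
eef_pos: [521.0, 265.1, 102.6]
tcp_rot: [-1.827, -0.001, -1.192]
ft_force: [-0.2, 0.7, -0.4]
opening: 0.334
```

Call:
apply_moves --increments '[[[0, 0, 0], [0, 0, 0], 2.0], [[0, 0, 0], [0, 0, 0], 2.0], [[0, 0, 0], [0, 0, 0], 2.0], [[0, 0, 0], [0, 0, 0], 2.0], [[0, 0, 0], [0, 0, 0], 2.0]]'

```text
t: 28.9
eef_pos: [520.8, 265.0, 102.6]
tcp_rot: [-1.827, -0.001, -1.193]
ft_force: [-1.8, 0.0, -0.4]
opening: 0.317
```

```bash
python3 - <<'E'
from h import *
plan([],2)
E
```

```text
now [520.8 265.  102.6] [-104.7   -0.   -68.3] op 30.1 t 28.9 F [-1.8  0.  -0.4]
```

Call:
apply_moves --increments '[[[0, -0.5, 0], [0, 0, 0], 2.0], [[0, -1, 0], [0, 0, 0], 2.0], [[0, -1.5, 0], [0, 0, 0], 2.0], [[0, -1.5, 0], [0, 0, 0], 2.0], [[0, -1.5, 0], [0, 0, 0], 2.0]]'

```text
t: 29.52
eef_pos: [535.9, 271.0, 164.2]
tcp_rot: [-1.828, -0.001, -1.193]
ft_force: [-0.6, -0.9, -3.1]
opening: 0.311
```

Call:
apply_moves --increments '[[[0, -2, 0], [0, 0, 0], 2.0], [[0, -2, 0], [0, 0, 0], 2.0], [[0, -2, 0], [0, 0, 0], 2.0], [[0, 0, 0], [0, 0, 0], 2.0], [[0, 0, 0], [0, 0, 0], 2.0]]'

```text
t: 30.15
eef_pos: [551.1, 277.1, 227.9]
tcp_rot: [-1.824, -0.001, -1.193]
ft_force: [-0.3, -0.1, -1.2]
opening: 0.316
```

```bash
python3 - <<'E'
from h import *
E=(-np.pi/2,0,np.radians(-68.4))
plan([((500,150,210),E,3),((484.6,-6.5,180),E,5)],2)
E
```

```text
now [551.1 277.1 227.9] [-104.5   -0.   -68.3] op 30.0 t 30.15 F [-0.3 -0.1 -1.2]
[[3.31, 1.37, -2.9], [4.84, 0.02, 0.01], 2]
[[3.31, 1.12, -3.0], [4.84, 0.02, 0.01], 2]
[[3.31, 0.86, -3.08], [4.84, 0.02, 0.01], 2]
[[2.8, 0.6, -1.44], [0.0, 0.0, 0.0], 2]
[[2.8, 0.6, -1.44], [0.0, 0.0, 0.0], 2]
[[2.8, 0.6, -1.44], [0.0, 0.0, 0.0], 2]
[[2.8, 0.6, -1.44], [0.0, 0.0, 0.0], 2]
[[2.8, 0.6, -1.44], [0.0, 0.0, 0.0], 2]
```

Call:
apply_moves --increments '[[[2, 0, -2], [3, 0, 0], 2.0], [[3, 0, -2.5], [4, 0, 0], 2.0], [[3, 0, -2.5], [4, 0, 0], 2.0], [[3, 0, -2], [3.5, 0, 0], 2.0], [[3, 0, -2], [0, 0, 0], 2.0]]'

```text
t: 30.78
eef_pos: [498.2, 103.6, 238.3]
tcp_rot: [-1.57, -0.0, -1.189]
ft_force: [1.0, -0.0, -1.6]
opening: 0.313
```

```bash
python3 - <<'E'
from h import *
E=(-np.pi/2,0,np.radians(-68.4))
plan([((484.5,-6.6,150),E,5)],2)
E
```

```text
now [498.2 103.6 238.3] [-90.   -0.  -68.1] op 29.8 t 30.77 F [ 1.  -0.  -1.6]
[[1.94, 1.77, -1.08], [-0.01, 0.06, 0.01], 2]
[[1.94, 1.77, -1.07], [-0.01, 0.06, 0.01], 2]
[[1.95, 1.77, -1.07], [-0.01, 0.06, 0.01], 2]
[[1.95, 1.77, -1.07], [-0.01, 0.06, 0.01], 2]
[[1.95, 1.77, -1.07], [-0.01, 0.06, 0.01], 2]
```

Call:
apply_moves --increments '[[[2, 1.8, -1.1], [0, 0.2, 0], 2.0], [[2, 2, -1.1], [0, 0, 0], 2.0], [[2, 2, -1.1], [0, 0, 0], 2.0], [[2, 2, -1.1], [0, 0, 0], 2.0], [[1.6, 1.5, -0.9], [0, 0, 0], 2.0]]'

```text
t: 31.4
eef_pos: [480.8, -9.6, 141.6]
tcp_rot: [-1.572, 0.001, -1.194]
ft_force: [0.5, -0.1, -2.6]
opening: 0.313
```

Call:
apply_moves --increments '[[[0, 0.6, 0], [0, 0, 0], 2.0], [[0, 0, 0], [0, 0, 0], 2.0], [[0, 0, 0], [0, 0, 0], 2.0], [[0, 0, 0], [0, 0, 0], 2.0], [[0, 0, 0], [0, 0, 0], 2.0]]'

```text
t: 32.02
eef_pos: [480.2, -8.6, 135.3]
tcp_rot: [-1.574, 0.002, -1.194]
ft_force: [-0.0, -0.4, -1.7]
opening: 0.312
```

```bash
python3 - <<'E'
from h import *
E=(-np.pi/2,0,np.radians(-68.4))
plan([((484.5,-6.6,130),E,1)],2)
s=cam('side'); u,v=px(s,(484,-6,60)).astype(int); print(u-40,v-45)
c=readout.state()['eef_pos']
f=lambda P:((px(s,P)-[u-40,v-45])*6.5).round()
print('pred foot',f((c[0],c[1],c[2]-84)),'stack top centre',f((484.4,-6.5,27)),'case top',f((c[0],c[1],c[2]+44)))
for r in nets.mark_of(s,'gauge')[:2]: print(r['confidence'],w(s,r['point']))
s['img']=cv2.resize(s['img'][v-45:v+45,u-40:u+40],(520,585),interpolation=cv2.INTER_CUBIC);save(s,'s9.png')
E
```

```text
now [480.2  -8.6 135.3] [-90.2   0.1 -68.4] op 29.6 t 32.02 F [-0.  -0.4 -1.7]
[[-0.02, 0.52, 0.48], [0.16, -0.02, -0.1], 2]
341 186
pred foot [279. 321.] stack top centre [260. 391.] case top [305. -74.]
0.57 [477.46178538  -9.62722907  50.56521538]
```

View pics/s9.png

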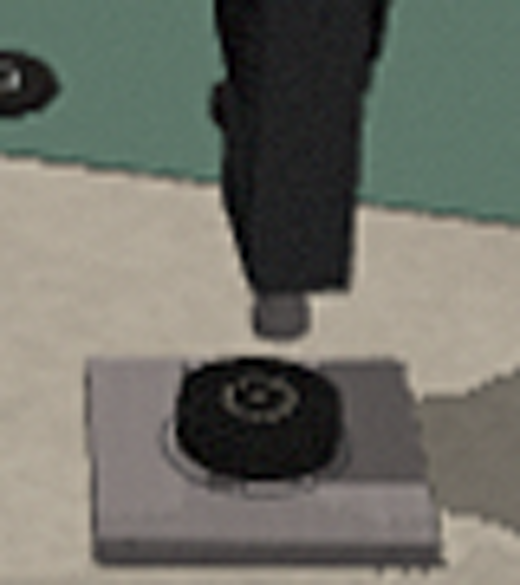

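The crop shows the gauge upright, with its foot underside at about (280,327) against a predicted (279,321). The stack's dot is at (257,397) against (260,391). Both have the same camera bias, so the TCP needs about +4.5 mm x and +2 mm y. Then I'll descend slowly.

Call:
apply_moves --increments '[[[0, 0.4, 0.3], [0.2, 0, -0.1], 2.0], [[0, 0.6, 0.2], [0, 0, 0], 2.0], [[0, 0.6, 0], [0, 0, 0], 2.0], [[0, 0.2, 0], [0, 0, 0], 2.0], [[0, 0, 0], [0, 0, 0], 2.0]]'

```text
t: 32.75
eef_pos: [485.0, -6.6, 115.5]
tcp_rot: [-1.57, 0.0, -1.194]
ft_force: [-0.5, 0.0, -2.1]
opening: 0.311
```

```bash
python3 - <<'E'
from h import *
E=(-np.pi/2,0,np.radians(-68.4))
plan([((485,-6.5,116),E,1)],2)
s=cam('side'); u,v=px(s,(484,-6,40)).astype(int)
s['img']=cv2.resize(s['img'][v-28:v+28,u-34:u+34],(680,560),interpolation=cv2.INTER_CUBIC);save(s,'s10.png')
c=readout.state()['eef_pos'];f=lambda P:((px(s,P)-[u-34,v-28])*10).round()
print('pred foot',f((c[0],c[1],c[2]-84)),'stack top centre',f((485,-6.5,27)))
E
```

```text
now [485.   -6.6 115.5] [-90.    0.  -68.4] op 29.6 t 32.75 F [-0.5  0.  -2.1]
[[-0.02, -0.05, 0.0], [-0.02, -0.03, -0.02], 2]
pred foot [338. 320.] stack top centre [336. 341.]
```

View pics/s10.png

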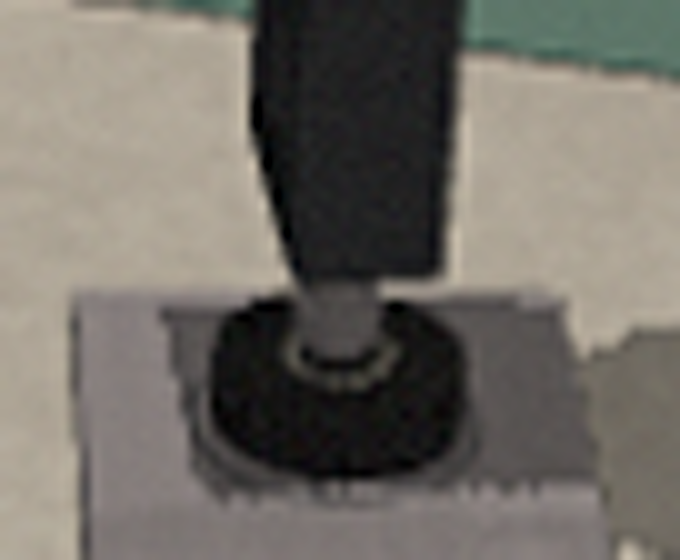

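The foot sits above the ring and is centred left to right (foot x=340, ring x=343). Pressing down in small steps.

Call:
apply_moves --increments '[[[0, 0.1, 0], [0, 0, 0], 2.0], [[0, 0.1, 0], [0, 0, 0], 2.0], [[0, 0.05, 0], [0, 0, 0], 2.0], [[0, 0.05, 0], [0, 0, 0], 2.0], [[0, 0, 0], [0, 0, 0], 2.0]]'

```text
t: 33.42
eef_pos: [485.2, -6.7, 113.3]
tcp_rot: [-1.569, -0.0, -1.194]
ft_force: [-1.4, -0.7, 2.9]
opening: 0.315
```

The force rose by about 5 N, so the pin is in contact. My image views are used up. The s10 gap and the symmetry of the rest both suggest the foot sits a few mm towards -y of the ring, so I'll measure that numerically.

```bash
cat > prof.py <<'E'
from h import *
plan([],2)
im=0
for i in range(4): s=cam('side'); im=im+s['img'].astype(float).mean(2)/4
P=(485,-6.5,27); print('ring centre pred',px(s,P),'1mm y ->',px(s,(485,-5.5,27))-px(s,P),'1mm x',px(s,(486,-6.5,27))-px(s,P))
u,v=px(s,P).round().astype(int); print(u,v); print('cols',np.arange(u-15,u+16))
for r in range(v-9,v+17): print(r,im[r,u-15:u+16].round().astype(int))
E
python3 prof.py
```

```text
now [485.2  -6.7 113.3] [-89.9  -0.  -68.4] op 29.9 t 33.42 F [-1.4 -0.7  2.9]
ring centre pred [380.64111164 246.08868066] 1mm y -> [-0.11462489  0.2629186 ] 1mm x [-0.50168553 -0.0841684 ]
381 246
cols [366 367 368 369 370 371 372 373 374 375 376 377 378 379 380 381 382 383
 384 385 386 387 388 389 390 391 392 393 394 395 396]
237 [162 163 166 165 161 161 163 172 164   2  29  35  34  32  35  33  35  34
  33  35  34  34  34  31  31 101 176 166 164 163 164]
238 [160 160 163 165 162 163 163 169 161  50  26  33  33  36  34  33  34  32
  34  34  30  32  32  28  28  98 176 164 163 163 163]
239 [162 161 163 165 168 169 169 171 164  82  25  31  31  34  34  35  32  33
  34  36  30  30  31  25  51 126 176 166 165 165 165]
240 [154 153 154 156 159 162 164 168 150  87  21  28  31  31  28  27  26  30
  30  34  47  44  43  41  89 159 164 158 156 156 157]
241 [137 137 138 139 141 137 122 119  93  69  28  50  47  52  54  57  54  54
  59  25  47  55  69  75  97 132 117 115 115 115 114]
242 [112 114 114 115 110 100  46   2   7  20  54  74  62  72  77  78  75  75
  80  25  20  38  66  78  83  82  79 
[... 1440 characters left out ...]
21 14 15 18 20 17 16 19 14 22 20 19 22 23 21 21 14 13
 20 42 65 68 68 85 86]
258 [76 75 58 61 69 67 59 41 20 11 13 18 17 18 19 19 20 16 16 17 16 14 18 39
 59 62 63 65 79 84 84]
259 [103  81  74  62  54  61  68  66  59  56  42  28  18  12  10   8  10  10
  20  30  33  45  55  65  74  68  66  79  82  80  81]
260 [125  72  72  73  63  57  60  65  65  69  86  79  53  66  96  96  95  96
  95  84  76  80  79  87  69  73  91 108  83 110 103]
261 [126  97  94  76 104  96  76  97  92  91 103 104  77  82 112 112 108 110
 114 104 104 109 105 112 103 102 110 129 112 134 129]
262 [127 124 121 103 127 121 103 126 124 123 110 114 101  95  95  98  94  95
 106 106 115 125 126 123 124 124 122 124 129 130 131]
```

Ring centre is at about (380.7,247.3) and foot centre at about (380.25,246.5). The foot has to move about (-1.5,+2.6) mm, which lies along the gauge's width and so matches an off-centre grip. Lifting, shifting and pressing again.

Call:
apply_moves --increments '[[[0, -0.5, 0], [0, 0, 0], 2.0], [[-0.2, 0, 0], [0, 0, 0], 2.0], [[-0.1, 0, -0.04], [0, 0, 0], 2.0], [[0, 0, 0], [0, 0, 0], 2.0], [[0, 0.2, 0], [0, 0, 0], 2.0]]'

```text
t: 34.25
eef_pos: [483.6, -3.8, 116.1]
tcp_rot: [-1.57, -0.0, -1.194]
ft_force: [-0.1, -0.8, -2.4]
opening: 0.313
```

```bash
python3 - <<'E'
from h import *
plan([((483.7,-4.1,116),(-np.pi/2,0,np.radians(-68.4)),1)],2)
E
```

```text
now [483.6  -3.8 116.1] [-89.9  -0.  -68.4] op 29.8 t 34.25 F [-0.1 -0.8 -2.4]
[[0.03, 0.01, -0.0], [-0.07, -0.02, 0.01], 2]
```

Call:
apply_moves --increments '[[[0, 0.1, 0], [0, 0, 0], 2.0], [[0, 0.1, 0], [0, 0, 0], 2.0], [[0, 0.1, 0], [0, 0, 0], 2.0], [[0, 0.05, 0], [0, 0, 0], 2.0], [[0, 0.05, 0], [0, 0, 0], 2.0]]'

```text
t: 34.88
eef_pos: [483.7, -3.9, 112.5]
tcp_rot: [-1.569, -0.0, -1.194]
ft_force: [-2.8, 0.8, 11.9]
opening: 0.314
```

```bash
python3 prof.py | sed -n '1p;13,22p' ; python3 prof.py | head -1
```

```text
now [483.7  -3.9 112.5] [-89.9  -0.  -68.4] op 29.8 t 34.88 F [-2.8  0.8 11.9]
  32  35  32  33  33  33  21  70 148 158 154 153 154]
241 [133 133 135 136 139 138 122 118  94  68  18  30  32  31  30  30  31  30
  30  31  32  35  33  27  32  85 145 136 135 133 133]
242 [131 134 134 131 112  99  46   3   9  10  28  52  39  45  46  46  49  44
  43  36  24  29  29  40  62  95 118 115 114 114 113]
243 [114 115 118 104  49   2  10  15  16  19  43  77  58  60  67  70  69  67
  67  65  14  24  24  40  64  80  84  80  81  79  78]
244 [80 80 69 30 10 17 20 20 19 15 44 76 71 66 72 75 75 73 79 73 16 21 20 18
 24 51 80 87 86 85 83]
245 [84 84 63 16 14 21 19 20 15 39 74 64 74 72 77 76 75 76 78 64 12 22 20 22
now [483.7  -3.9 112.5] [-89.9  -0.  -68.4] op 29.9 t 35.08 F [-3.1  0.1  8.1]
```

```bash
python3 prof.py | sed -n '1p;22,32p;' ; python3 prof.py | head -1
```

```text
now [483.7  -3.9 112.5] [-89.9  -0.  -68.4] op 30.0 t 35.27 F [-2.5  0.1  8.3]
245 [83 84 64 11 18 21 24 21 13 41 76 65 75 72 76 77 76 77 78 63  9 19 24 22
 16 24 52 79 87 85 85]
246 [86 84 53 16 22 23 18 18 18 59 97 58 68 74 76 79 78 75 78 78 47 19 20 23
 20 18 28 63 90 88 86]
247 [86 81 26 18 18 23 20 19 22 54 88 61 64 68 71 72 73 70 73 79 59 18 20 25
 21 18 27 57 91 85 86]
248 [88 83 26 20 19 20 27 20 15 38 75 70 67 74 73 74 74 76 84 73 29 21 20 26
 21 22 20 48 91 87 85]
249 [84 74 25 19 21 19 21 22 20 21 35 56 60 67 73 68 76 79 74 51 17 20 22 23
 23 20 23 54 91 87 86]
250 [70 70 24 15 19 17 21 25 19 21 18 20 33 41 54 42 56 51 11 18 18 20 20 27
now [483.7  -3.9 112.5] [-89.9  -0.  -68.4] op 29.7 t 35.48 F [-2.1  1.7  8.1]
```

```bash
python3 - <<'E'
from h import *
plan([],2); env.job_done()
E
```

```text
now [483.7  -3.9 112.5] [-89.9  -0.  -68.4] op 29.8 t 35.67 F [-1.5 -0.   7.5]
the job is handed in; nothing more can be done
```

The job is handed in at t = 35.7 s, with the gauge still held upright and pressed on the three-disc stack. No verdict is reported.

**Stack:** Three discs are stacked marked side up on the plate. I squared them with a gripper squeeze in x and then in y. The last top-camera reading put the top ring at (484.5, -7.3) mm, against (484.4, -6.1) for the engraved circle, so it is about 1 mm off. The other two discs and the rest of the bench items were not touched, but I took no final scan of them.

**Gauge:** I drew it out along its leaning axis and stood it upright. The foot first came down about 3 mm off centre because the grip was off centre across the case width. I lifted it, shifted it and pressed again. The final pixel profile puts the foot on the ring to within about 1 mm, although the side camera resolves y only to about 1–2 mm.

**Final press:**
- **Tilt:** about 0.1°.
- **Press force:** the wrist read +7.5 to 8.3 N. With about 2.2 N of gauge weight added, that is roughly 10 N at the foot.
- **Pin travel:** the tool moved about 2.3–2.5 mm past first contact, consistent with the pin fully in (2.5 mm travel).
- **Sideways force:** about 1.5–3 N remained along x.

The foot sitting flat is inferred from force, travel and the pixel profile. My picture views were used up by then, so I did not view it.

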